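Open the carton file: release the ratchet stop and slide it back

ROBOT

A 6-joint arm with a two-finger parallel gripper is mounted at the origin on the work surface. World frame = base frame: x ahead of the robot, y to its left, z up, the work surface at z = 0. Lengths are in m, angles in rad, forces in N, time in s.
With the tool pointing down it reaches from about 0.2 to 0.875 m from the base axis. Payload 3.4 kg.
Tool frame: the origin (TCP) lies on the centre line of the jaws, within the pads' length; the fingertips stand 8 mm ahead of it and the grasp point (between the pads) lies 11 mm behind it; z points along the fingers, y is the line along which they close (so a half turn about z gives the same grasp; the last joint's range is limited). The gripper opens to 94 mm and grips with 3 to 60 N. Pads are 16 mm wide; open, the fingers measure 119 mm over their backs; the gripper's body (75 mm by 177 mm) begins 78 mm behind the grasp point.
Start: joints at [-1.384, 0.276, 1.505, -0, 1.361, -0.121], TCP at [0.174, -0.548, 0.18] pointing down, gripper open.
Joint ranges: [-2.89, 2.89], [-0.75, 2.08], [0.22, 2.7], [-1.18, 4.32], [0.11, 2.71], [-2.7, 2.7]. Speed limits (rad/s): [2.57, 2.57, 3.14, 3.14, 3.14, 3.14].

INTERFACE

Orientations are given as a unit quaternion [w, x, y, z].
In Python, from cell import ctrl gives the robot as it stands. The module is installed in compiled form; this text tells all that it offers.
- The arm moves only by the tool servo_tool, never from a script. Its argument "increments" is a list of rows, each a list of 2 entries, a list of its own where there are three numbers: the shift along the tool's x, y, z in m, then the turn about the tool's z in degrees. A call has 1 to 20 rows; each row is the pose to reach, as a shift and turn from the pose commanded when the call began, along the tool's axes at that moment; what a row does not reach only later rows make up. A row lasts 1/8 s, in which the tool goes at most 62.5 mm and 10.7 degrees, less where a joint would pass 70% of its speed; a pose out of reach is approached as far as the arm can. A call with a gripper value outside its range is refused whole. "hand" is the opening in per cent of the stroke, from 0 (shut) to 100 (fully open), set as the call begins (left out, the last holds). The fingers move at their own pace and stop on an object; "force" is the grip in N (left out, the last holds). Time passes only in rows, so rows that repeat a pose let the fingers close. It gives the time, the measured TCP pose, the force, the opening and the grip force at its end, in the units of the state.
- ctrl.observe(): the state, without advancing time (a new reading comes with each control period).
- ctrl.snapshot(name): name is "scene" or "side" or "wrist"; returns a dict with "pixels" (480x640x3 uint8, red, green, blue), "fx", "fy", "cx", "cy" (pixels), "rvec" (rotation vector, rad) and "tvec" (3), from world to camera coordinates, as OpenCV has them; the wrist camera has in their place "hand_eye" (4x4, takes a point from camera to tool coordinates, whose origin is the TCP and whose axes are the flange's). Camera axes: x right, y down, z forward; pixel columns grow to the right and rows downward; lengths in m; the calibration is good to about 2 mm. A picture is of the moment at which its call begins: read the wrist's pose just before it. There is no depth.
- ctrl.sign_off(): hands the job in; it is judged then, once.
Trained networks look in the newest picture that a camera, given by its name, has taken for a name from the list of things; names that differ only in an ending like _2 or _b are one class to them, and where a whole thing is asked for, a point or a joint stands for the part that bears it (a point fixed in the world has none). Each returns a list of dicts, best first, with "confidence" (0 to 1); they miss things now and then, are a little off and sometimes report something else, mostly with a low value. They report only what shows in the picture. A call takes as long as a camera call.
- ctrl.masks_of(camera, label): "region" (480x640 bool, what is visible of it) and "pixel" ([column, row] in pixels, amid what is visible of it).
The state is a dict: "clock": time; "q": joint angles; "qvel": joint speeds; "effort": joint torques, N m; "position": TCP position; "ee_rot": TCP orientation; "wrist_force": force on the tool from outside, world axes, zero at the start; "torque": the same for the moment, N m; "gripper_width": opening from 0.0 (shut) to 1.0 (fully open); "finger_force": force on a finger pad.
Only numpy, scipy, OpenCV 4.12 (cv2) and the standard library are available. Lean on these libraries where they do the work, as an engineer would, in place of code of your own. Each camera call takes 0.05 s, during which the arm holds its last target. There are 200 camera calls.

TASK

More medicine cartons are coming, so open up the carton file: with the fingertips press down the release paddle on the sliding stop and, keeping it pressed, push the stop along its bar, away from the standing cartons, all the way back against the far end block. Then let the paddle spring up and take the hand away. Do not pinch or lift anything, and leave the cartons and the pill bottle as they are.

Things in the scene. Friction and masses are not known exactly. Their poses are not given: they have to be found in the camera images.
- rack: Carton file, fixed: grey board 150 x 380 x 12 mm (x, y, z); origin on the table, board spans x -85..65, y -190..190 mm. Steel bar along y at x = 40, top z = 54, between dark end blocks (44 wide, 66 high, inner faces at y = -170 and 170). Carton lane on the bar's -x side, with a 92 mm high end plate at the -y end. The stop on the bar opens towards rack +y.
- stop (a joint): Place of the sliding stop on the bar, m: 0 nearest the cartons, grows towards rack +y (opening), 0.16 against the end block; starts at 0 to 0.06. Black carriage 40 wide, 80 mm long, centre at rack x 40, y -30 mm + joint; 90 mm high face plate across the lane on its -y end. 5 mm ratchet teeth block opening unless the paddle is down; then 4 N moves it. It can be pushed or dragged towards 0 any time.
- release (a joint): How far the release paddle is pressed, m: 0 fully up, 0.009 fully down on its limit. At rest between 0 and 0.0035, as the pawl sits on the teeth. The ratchet is free beyond 0.005. Spring: 3 N at the top, 8 N fully down. Let go, it springs up and the ratchet catches again, so it must be kept down while the stop is pushed.
- paddle_top (a point): Centre of the top of the release paddle, a mid-grey flat pad 36 (rack x) by 50 mm (rack y) on top of the black carriage, 82 mm above the table when fully up. It goes straight down when pressed, and travels with the stop. Open above and to rack -y; the push plate stands at its +y end.
- push_plate (a point): Middle of the -y face of the upright black push plate (40 wide in rack x, 10 mm thick, from 62 to 115 mm above the table; this point is 100 mm up), at the carriage's +y end, 31 mm from the paddle's centre in +y. A fingertip on the paddle can push the stop along by this plate.
- carton_a: White medicine carton with a blue band, 70 x 36 x 88 mm (x, y, z), standing in the file nearest the end plate; origin at the centre of its underside. Loose; to be left alone.
- carton_b: White medicine carton with a green band, 70 x 36 x 80 mm, standing in the file between the first carton and the sliding stop; origin at the centre of its underside. Loose; to be left alone.
- pill_bottle: White round pill jar, 48 mm across, 85 mm high, standing on the table on the bar's side of the file (rack +x); origin at the centre of its underside. Loose; to be left alone.
- flat_carton: White carton with a blue band, 60 x 95 x 32 mm, lying flat on the table on the bar's side of the file (rack +x); origin at the centre of its underside. Loose; to be left alone.

How it is judged:
On the way, in this order (a step that is already met when the one before it is completed fails the run):
1. the paddle is pressed down while the stop still stands where it was (value of joint release above 0.005 m and distance of push_plate from where it was at the start of the episode below 0.02 m), for 0.05 s.
2. the stop is pushed back against the end block (value of joint stop above 0.15 m), for 0.1 s.
At the end, for the whole second after the job is handed in: The stop stands within 10 mm of the end of its travel and is at rest, the paddle has sprung up (pressed less than 4 mm), and both cartons in the file, the pill bottle and the flat carton stand upright within 20 mm of where they were (value of joint stop above 0.15 m and value of joint release below 0.004 m and velocity of joint stop between -0.005 and 0.005 m/s and angle between each of carton_a, carton_b, pill_bottle, flat_carton's own z axis and vertical below 0.15 rad and distance of each of carton_a, carton_b, pill_bottle, flat_carton from where it was at the start of the episode below 0.02 m); the robot touches nothing.
It fails at once if a carton or the pill bottle is lifted, tipped over or shoved away (distance of any of carton_a, carton_b, pill_bottle, flat_carton from where it was at the start of the episode above 0.03 m or angle between any of carton_a, carton_b, pill_bottle, flat_carton's own z axis and vertical above 0.35 rad).
It also fails if it takes over 40 s, if anything falls off the work surface, if the arm or the gripper's body presses on something with over 40 N, if the wrist force passes 120 N, or if a joint passes its speed limit or range.

## Working session

There is one attempt and no reset: what is moved stays moved. The work goes in short steps, Python scripts to look and compute and a tool call to move; the robot and the scene stay as the last step left them, time stands still between calls to the robot, and variables do not carry over. Pictures are saved under pics/ and viewed, at most 10 in all, crops included, and the job is handed in when it is done.

Besides the shell and the picture viewer there is one more tool, called after "Call:" as a command line: name --argument value ..., lists and objects as JSON in quotes. servo_tool: Moves the arm, as the interface text tells. Its arguments: {"type":"object","properties":{"increments":{"type":"array"},"hand":{"type":"number"},"force":{"type":"number"}},"required":["increments"]}

```bash
mkdir -p pics; cat > h.py <<'E'
import numpy as np, cv2
from cell import ctrl
from scipy.spatial.transform import Rotation as R
def cam(s,st=None):
    K=np.array([[s['fx'],0,s['cx']],[0,s['fy'],s['cy']],[0,0,1.]])
    if 'rvec' in s:
        Rm=cv2.Rodrigues(np.array(s['rvec'],float))[0]; t=np.array(s['tvec'],float).ravel()
    else:
        T=np.eye(4); q=st['ee_rot']; T[:3,:3]=R.from_quat([q[1],q[2],q[3],q[0]]).as_matrix(); T[:3,3]=st['position']
        C=np.linalg.inv(T@np.array(s['hand_eye'])); Rm=C[:3,:3]; t=C[:3,3]
    return K,Rm,t
def ray(c,px):
    K,Rm,t=c; d=Rm.T@np.linalg.inv(K)@np.array([px[0],px[1],1.]); return -Rm.T@t,d/np.linalg.norm(d)
def tri(obs):
    A=np.zeros((3,3));b=np.zeros(3);
    for c,px in obs:
        o,d=ray(c,px);P=np.eye(3)-np.outer(d,d);A+=P;b+=P@o
    x=np.linalg.solve(A,b); return x,[np.linalg.norm((np.eye(3)-np.outer(ray(c,p)[1],ray(c,p)[1]))@(x-ray(c,p)[0])) for c,p in obs]
def onz(c,px,z):
    o,d=ray(c,px); return o+d*(z-o[2])/d[2]
def proj(c,p):
    K,Rm,t=c; v=K@(Rm@np.asarray(p)+t); return v[:2]/v[2]
E
python3 - <<'E'
from h import *
st=ctrl.observe(); print(st['position'],st['ee_rot'],st['wrist_force'])
for n in ['scene','side','wrist']:
    s=ctrl.snapshot(n); cv2.imwrite(f'pics/{n}0.png',s['pixels'][...,::-1])
    for l in ['rack','stop','paddle_top','push_plate','carton_a','pill_bottle','flat_carton']:
        m=ctrl.masks_of(n,l)
        print(n,l,[(round(d['confidence'],2),np.round(d['pixel']).tolist(),int(d['region'].sum())) for d in m[:3]])
E
```

```text
[ 0.17405952 -0.54740106  0.17922888] [-8.72282272e-04  9.88181747e-01  1.53284283e-01 -5.23686201e-05] [ 0.06711051 -0.36378593 -0.46938533]
scene rack [(0.86, [297.0, 258.0], 12628)]
scene stop [(0.8, [288.0, 253.0], 2839)]
scene paddle_top [(0.93, [290.0, 250.0], 615)]
scene push_plate [(0.78, [292.0, 251.0], 2846)]
scene carton_a [(0.91, [203.0, 235.0], 1274), (0.61, [231.0, 232.0], 1335)]
scene pill_bottle [(0.73, [289.0, 245.0], 594), (0.69, [388.0, 281.0], 1832)]
scene flat_carton [(0.87, [254.0, 335.0], 3260)]
side rack [(0.78, [317.0, 298.0], 16543)]
side stop [(0.58, [345.0, 278.0], 3096)]
side paddle_top [(0.65, [352.0, 260.0], 615), (0.2, [313.0, 221.0], 1068)]
side push_plate [(0.59, [341.0, 276.0], 3063)]
side carton_a [(0.91, [405.0, 322.0], 2117), (0.78, [373.0, 317.0], 2224)]
side pill_bottle [(0.93, [314.0, 223.0], 1048)]
side flat_carton [(0.97, [421.0, 259.0], 2005)]
wrist rack []
wrist stop []
wrist paddle_top []
wrist push_plate []
wrist carton_a []
wrist pill_bottle []
wrist flat_carton []
```

View pics/scene0.png

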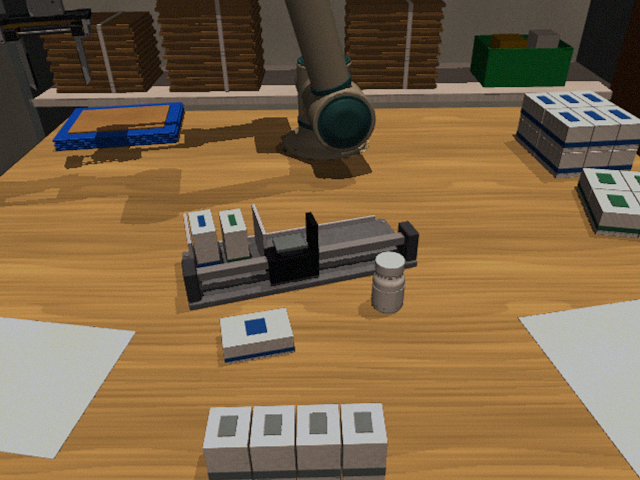

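View pics/side0.png

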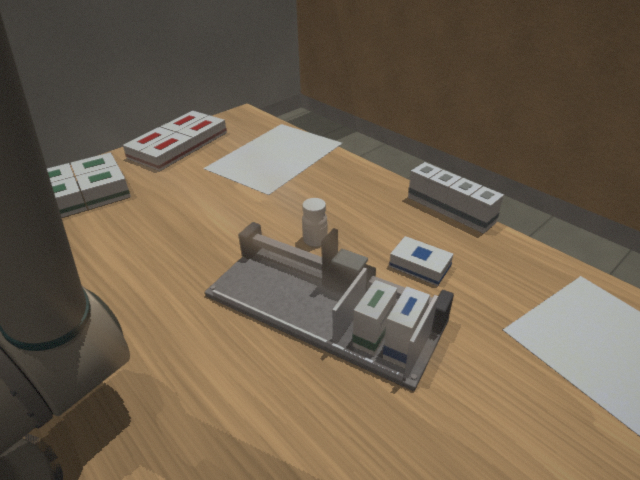

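The scene view shows the stop's paddle at about (290,242), with the push plate on its right at (312,245). The end blocks' tops are near (190,260) and (407,228), and the bottle is at (389,282). In the side view the paddle is near (347,260), and the blocks' tops are near (250,231) and (445,298).

```bash
python3 - <<'E'
from h import *
C={};S={};M={}
for n in ['scene','side']:
    s=ctrl.snapshot(n); S[n]=s['pixels']; C[n]=cam(s)
    for l in ['paddle_top','rack','pill_bottle','flat_carton','carton_a']:
        M[n,l]=ctrl.masks_of(n,l)
for n in C:
    r=M[n,'paddle_top'][0]['region']; ys,xs=np.nonzero(r); p=(xs.mean(),ys.mean()); 
    print(n,p,xs.min(),xs.max(),ys.min(),ys.max(),onz(C[n],p,.082), cv2.minAreaRect(np.c_[xs,ys].astype(np.float32)))
    M[n]=p
print(tri([(C[n],M[n]) for n in C]))
for a,b in [((407,229),(250,231)),((190,262),(445,298))]:
    print('block',tri([(C['scene'],a),(C['side'],b)]),onz(C['scene'],a,.066),onz(C['side'],b,.066))
a=S['scene'][190:310,170:430]; b=S['side'][190:390,200:460]
a=cv2.resize(a,None,fx=3,fy=3)[:,:780];b=cv2.resize(b,None,fx=2.9,fy=2.9)
cv2.imwrite('pics/a.png',a[...,::-1]);cv2.imwrite('pics/b.png',b[...,::-1])
E
```

```text
scene (np.float64(289.4856687898089), np.float64(244.0015923566879)) 272 308 233 256 [ 0.59288494 -0.05145836  0.082     ] ((290.0856018066406, 243.9849395751953), (20.85424041748047, 34.930850982666016), 79.99201965332031)
side (np.float64(348.8135860979463), np.float64(260.9478672985782)) 331 367 248 274 [ 0.57375943 -0.05978161  0.082     ] ((348.7272033691406, 261.279541015625), (34.30924987792969, 21.37839126586914), 19.290042877197266)
(array([ 0.58064807, -0.05284134,  0.07361011]), [np.float64(0.00034930097806483814), np.float64(0.00034930097806477515)])
block (array([0.52201237, 0.13886149, 0.06162844]), [np.float64(0.0016681579487843273), np.float64(0.0016681579487844028)]) [0.52682174 0.13912815 0.066     ] [0.51873327 0.13150349 0.066     ]
block (array([ 0.62451947, -0.20390855,  0.07060916]), [np.float64(0.003543327033893213), np.float64(0.003543327033893195)]) [ 0.61630524 -0.2028775   0.066     ] [ 0.62969637 -0.20519216  0.066     ]
```

View pics/a.png

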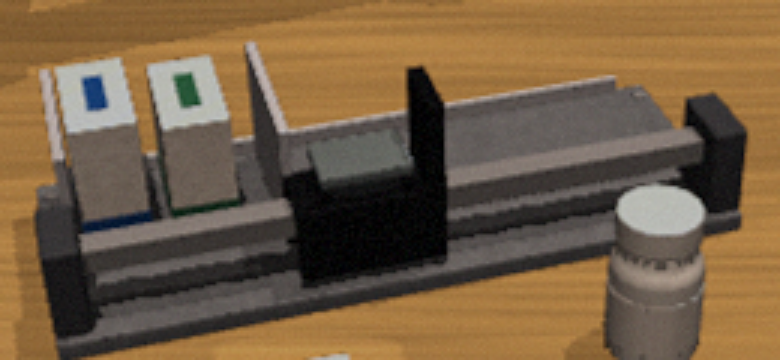

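View pics/b.png

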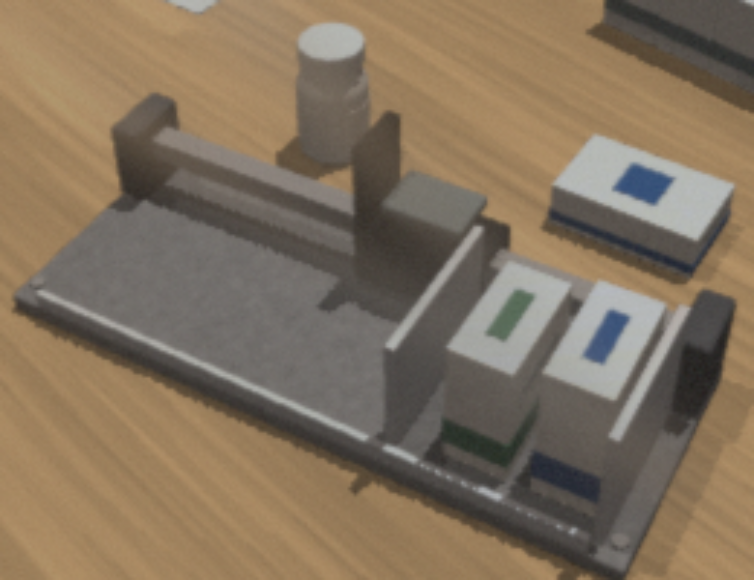

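```bash
cat > fit.py <<'E'
from h import *
from scipy.optimize import least_squares
C={n:cam(ctrl.snapshot(n)) for n in ['scene','side']}
a=lambda u,v:('scene',170+u/3,190+v/3); b=lambda u,v:('side',200+u/2.9,190+v/2.9)
fixed=[(a(686,100),18,170,66),(a(714,95),18,190,66),(a(746,124),62,190,66),(a(714,130),62,170,66),
(b(113,130),18,190,66),(b(155,95),62,190,66),(b(177,103),62,170,66),(b(135,140),18,170,66),
(a(740,217),65,190,12),(a(62,345),65,-190,12),(b(625,560),-85,-190,12),(b(18,293),-85,190,12)]
pad=[(a(308,141),22,-25),(a(399,130),22,25),(a(413,162),58,25),(a(318,182),58,-25),
(b(418,173),58,25),(b(487,200),58,-25),(b(455,237),22,-25),(b(383,208),22,25)]
def f(p):
    x,y,w,j,h=p; r=[]
    W=lambda X,Y,Z:[x+(X*np.cos(w)-Y*np.sin(w))/1e3,y+(X*np.sin(w)+Y*np.cos(w))/1e3,Z/1e3]
    for (n,u,v),X,Y,Z in fixed: r+=list(proj(C[n],W(X,Y,Z))-[u,v])
    for (n,u,v),X,Y in pad: r+=list(proj(C[n],W(X,Y+j*1000,h*1000))-[u,v])
    return r
s=least_squares(f,[.54,-.03,.28,-.01,.08],loss='soft_l1'); x,y,w,j,h=s.x
print(s.x,np.degrees(w)); print(np.round(np.array(f(s.x)).reshape(-1,2),1).tolist())
print('paddle',x+.04*np.cos(w)-j*np.sin(w),y+.04*np.sin(w)+j*np.cos(w),h,'dir',-np.sin(w),np.cos(w),'travel',.17-.04-j)
E
python3 fit.py
```

```text
[ 0.53655107 -0.04390334  0.29213838 -0.02136247  0.07710435] 16.738296489962146
[[-2.3, -1.2], [-0.7, -1.4], [-0.2, 2.3], [-0.8, 2.3], [-1.9, -2.0], [-1.4, -2.8], [-0.1, -2.4], [-0.5, -2.0], [-0.3, -0.9], [-3.4, 0.1], [-0.5, 4.0], [-2.9, -0.3], [-1.5, 2.0], [-1.3, 0.5], [-0.1, 1.8], [0.0, 0.7], [-3.7, -1.7], [-0.1, -1.4], [0.8, -0.8], [-2.3, -1.1]]
paddle 0.5810086797251666 -0.052840655871047235 0.07710435174275801 dir -0.28800066401571267 0.9576302091760204 travel 0.1513624676153753
```

```bash
cat > to.py <<'E'
from h import *
import sys
st=ctrl.observe(); q=st['ee_rot']; Rm=R.from_quat([q[1],q[2],q[3],q[0]]).as_matrix()
g=np.array([float(v) for v in sys.argv[1:4]]); print(Rm.T@(g-st['position']),'yaw',np.degrees(np.arctan2(Rm[1,0],Rm[0,0])),Rm.round(3).tolist(),st['clock'],st['wrist_force'])
E
python3 to.py .581 -.053 .140
```

```text
[ 0.53766516 -0.34849812  0.04006999] yaw 17.635586000200284 [[0.953, 0.303, 0.0], [0.303, -0.953, -0.0], [-0.0, 0.0, -1.0]] 1.9 [ 0.82621973 -0.82546665 -0.20437456]
```

Call:
servo_tool --increments '[[[0.05,-0.03,0],0],[[0.1,-0.065,0],0],[[0.15,-0.1,0],0.9],[[0.2,-0.13,0],0.9],[[0.25,-0.162,0],0.9],[[0.3,-0.195,0],0.9],[[0.35,-0.227,0],0.9],[[0.4,-0.26,0],0.9],[[0.45,-0.292,0],0.9],[[0.5,-0.325,0],0.9],[[0.525,-0.341,0],0.9],[[0.538,-0.348,0],0.9],[[0.538,-0.348,0.02],0.9],[[0.538,-0.348,0.04],0.9],[[0.538,-0.348,0.04],0.9],[[0.538,-0.348,0.04],0.9]]' --hand 0

```text
clock: 3.9
position: [0.5818, -0.0541, 0.1408]
ee_rot: [0.0, 0.989, 0.145, 0.0]
wrist_force: [0.5, 0.3, 0.7]
gripper_width: 0.002
finger_force: 0.0
```

```bash
python3 to.py .581 -.053 .100; python3 - <<'E'
from h import *
st=ctrl.observe(); print(st['position'],st['gripper_width'])
s=ctrl.snapshot('scene'); w=ctrl.snapshot('wrist'); b=ctrl.snapshot('side')
c=cam(w,st)
m=ctrl.masks_of('wrist','paddle_top')
for d in m[:2]:
    ys,xs=np.nonzero(d['region']); print(d['confidence'],xs.mean(),ys.mean(),onz(c,(xs.mean(),ys.mean()),.079),xs.size)
W=w['pixels'].copy()
for p in [[.581,-.053,.079]]: cv2.circle(W,tuple(int(v) for v in proj(c,p)),4,(255,0,0),1)
im=np.vstack([np.hstack([cv2.resize(s['pixels'][150:310,170:430],(400,246)),cv2.resize(b['pixels'][150:310,200:460],(400,246))]),np.pad(cv2.resize(W,(440,330)),((0,0),(0,360),(0,0)))])
cv2.imwrite('pics/c.png',im[...,::-1])
E
```

```text
[-0.00043545 -0.00131232  0.04084364] yaw 16.68777744974969 [[0.958, 0.287, 0.001], [0.287, -0.958, -0.001], [0.001, 0.001, -1.0]] 3.9 [0.52945846 0.29045546 0.67997697]
[ 0.58175372 -0.05411041  0.14084499] 0.002472875049527796
0.96 315.5328415040457 245.77915278438837 [ 0.58209117 -0.05330046  0.079     ] 4202
```

View pics/c.png

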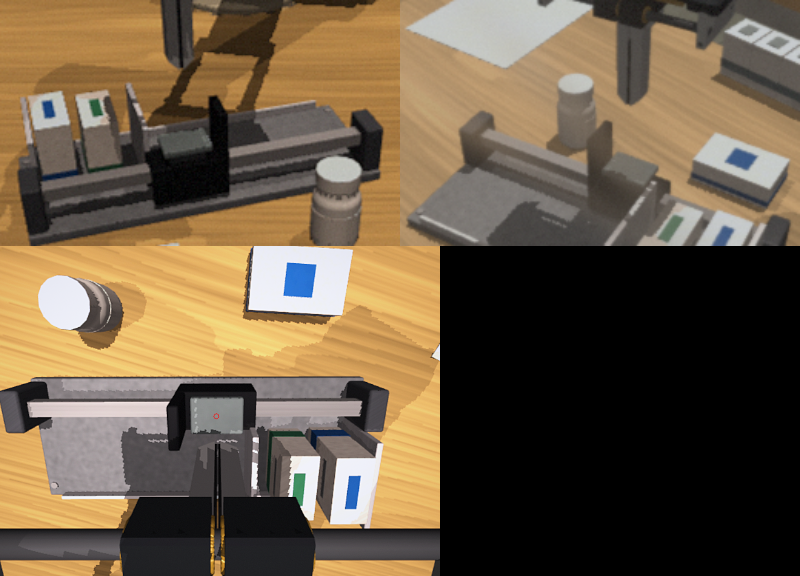

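The wrist view puts the paddle at (0.582, -0.053), which agrees with the fit. The path down is clear, so I'll descend slowly and press.

Call:
servo_tool --increments '[[[0,-0.004,0.02],0],[[0,-0.004,0.04],0],[[0,-0.004,0.047],0],[[0,-0.004,0.05],0],[[0,-0.004,0.053],0],[[0,-0.004,0.056],0],[[0,-0.004,0.058],0],[[0,-0.004,0.058],0]]'

```text
clock: 5.1
position: [0.5803, -0.0495, 0.082]
ee_rot: [0.0, 0.989, 0.146, -0.0]
wrist_force: [0.2, -0.1, -0.1]
gripper_width: 0.007
finger_force: 0.0
```

```bash
python3 - <<'E'
from h import *
st=ctrl.observe(); print(st['position'],st['wrist_force'],st['torque'])
s=ctrl.snapshot('scene'); b=ctrl.snapshot('side')
im=np.vstack([cv2.resize(s['pixels'][190:290,230:350],(360,300)),cv2.resize(b['pixels'][210:310,280:400],(360,300))])
im=np.hstack([cv2.resize(s['pixels'][205:275,250:330],(400,350)),cv2.resize(b['pixels'][225:295,310:390],(400,350))])
cv2.imwrite('pics/d.png',im[...,::-1])
E
```

```text
[ 0.58028601 -0.04954565  0.082007  ] [ 0.16857441 -0.12121502 -0.1396096 ] [ 0.0135639  -0.01932395 -0.02876715]
```

View pics/d.png

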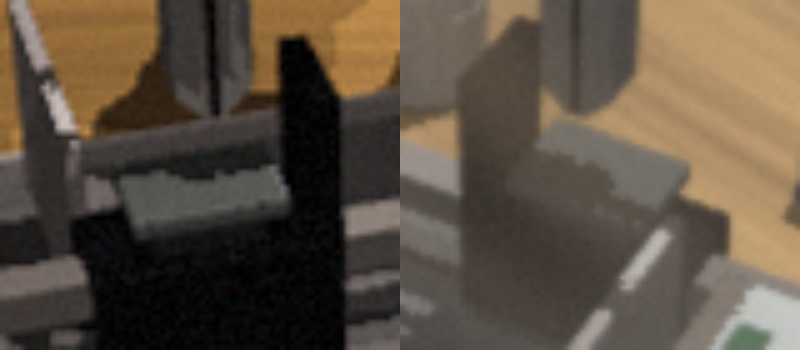

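```bash
python3 - <<'E'
from h import *
C={n:cam(ctrl.snapshot(n)) for n in ['scene','side']}
st=ctrl.observe();print(tri([(C['scene'],(293.6,228.2)),(C['side'],(345.8,247.2))]))
for p in [[.5803,-.0495,.074],[.581,-.053,.078]]:
  print([proj(C[n],p) for n in C])
E
```

```text
(array([ 0.57845655, -0.04633194,  0.1006883 ]), [np.float64(0.0015278143267426123), np.float64(0.001527814326742605)])
[array([291.42148149, 243.77116972]), array([347.00111962, 259.76603945])]
[array([289.05025374, 241.91177112]), array([348.90160224, 258.72235637])]
```

The tip triangulates to z ≈ 0.10, about 27 mm higher than the TCP reading implies. Its x and y agree. It isn't touching yet, so I'll descend by force in small steps.

Call:
servo_tool --increments '[[[0,0,0.008],0],[[0,0,0.014],0],[[0,0,0.018],0],[[0,0,0.018],0]]'

```text
clock: 5.8
position: [0.5799, -0.0495, 0.0635]
ee_rot: [-0.0, 0.989, 0.146, -0.001]
wrist_force: [0.6, -0.1, 0.2]
gripper_width: 0.005
finger_force: 0.0
```

Call:
servo_tool --increments '[[[0,0,0.003],0],[[0,0,0.006],0],[[0,0,0.006],0]]'

```text
clock: 6.18
position: [0.5801, -0.0495, 0.0578]
ee_rot: [-0.0, 0.989, 0.146, -0.0]
wrist_force: [-0.2, 0.5, -0.7]
gripper_width: 0.006
finger_force: 0.0
```

Call:
servo_tool --increments '[[[0,0,0.003],0],[[0,0,0.003],0]]'

```text
clock: 6.42
position: [0.5804, -0.0496, 0.055]
ee_rot: [0.0, 0.989, 0.146, 0.0]
wrist_force: [-0.7, -0.1, 0.2]
gripper_width: 0.002
finger_force: 0.0
```

```bash
python3 - <<'E'
from h import *
st=ctrl.observe(); print(st['position'],st['wrist_force'],st['torque'])
s=ctrl.snapshot('scene'); b=ctrl.snapshot('side')
im=np.hstack([cv2.resize(s['pixels'][205:275,250:330],(400,350)),cv2.resize(b['pixels'][225:295,310:390],(400,350))])
cv2.imwrite('pics/e.png',im[...,::-1])
E
```

```text
[ 0.58042859 -0.04956026  0.0550017 ] [-0.67329377 -0.09625587  0.15296803] [ 0.00974394 -0.03588723 -0.03362616]
```

View pics/e.png

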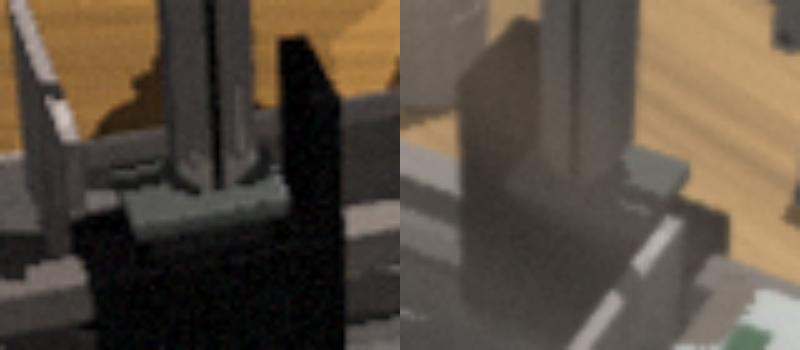

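The tips are now just above the paddle's middle, at (293,243) in the scene view, and the force is still zero. I'll continue in 2–3 mm steps.

Call:
servo_tool --increments '[[[0,0,0.002],0],[[0,0,0.003],0],[[0,0,0.003],0]]'

```text
clock: 6.9
position: [0.5804, -0.0496, 0.0524]
ee_rot: [0.0, 0.989, 0.146, 0.0]
wrist_force: [-2.1, 0.0, 5.1]
gripper_width: 0.007
finger_force: 2.5
```

Call:
servo_tool --increments '[[[0,0,0.002],0],[[0,0,0.003],0],[[0,0,0.003],0]]'

```text
clock: 7.28
position: [0.5804, -0.0496, 0.0496]
ee_rot: [0.0, 0.989, 0.146, 0.0]
wrist_force: [-1.8, 0.6, 6.9]
gripper_width: 0.008
finger_force: 3.3
```

Call:
servo_tool --increments '[[[0,0,0.001],0],[[0,0,0.002],0],[[0,0,0.002],0]]'

```text
clock: 7.65
position: [0.5805, -0.0496, 0.0479]
ee_rot: [0.0, 0.989, 0.146, 0.0]
wrist_force: [-2.4, 0.8, 6.3]
gripper_width: 0.003
finger_force: 3.7
```

Call:
servo_tool --increments '[[[0,0,0.001],0],[[0,0,0.002],0],[[0,0,0.002],0]]'

```text
clock: 8.02
position: [0.5806, -0.0496, 0.0477]
ee_rot: [0.0, 0.989, 0.146, 0.001]
wrist_force: [-5.2, 1.2, 17.2]
gripper_width: 0.005
finger_force: 8.6
```

The paddle is on its limit. Now I'll push along rack +y, which is tool −y.

Call:
servo_tool --increments '[[[0,-0.004,-0.0005],0],[[0,-0.01,-0.0005],0],[[0,-0.017,-0.0005],0],[[0,-0.025,-0.0005],0],[[0,-0.034,-0.0005],0],[[0,-0.044,-0.0005],0],[[0,-0.054,-0.0005],0],[[0,-0.06,-0.0005],0],[[0,-0.06,-0.0005],0]]'

```text
clock: 9.15
position: [0.5637, 0.0065, 0.0477]
ee_rot: [0.002, 0.989, 0.146, 0.001]
wrist_force: [-3.2, -2.1, 14.4]
gripper_width: 0.004
finger_force: 7.2
```

Call:
servo_tool --increments '[[[0,-0.006,0],0],[[0,-0.015,0],0],[[0,-0.025,0],0],[[0,-0.035,0],0],[[0,-0.045,0],0],[[0,-0.055,0],0],[[0,-0.065,0],0],[[0,-0.075,0],0],[[0,-0.08,0],0],[[0,-0.08,0],0]]'

```text
clock: 10.4
position: [0.5404, 0.0833, 0.0477]
ee_rot: [0.002, 0.989, 0.146, 0.001]
wrist_force: [-4.0, -2.9, 15.1]
gripper_width: 0.008
finger_force: 7.9
```

```bash
python3 - <<'E'
from h import *
s=ctrl.snapshot('scene'); b=ctrl.snapshot('side')
im=np.hstack([cv2.resize(s['pixels'][190:310,280:430],(400,320)),cv2.resize(b['pixels'][190:310,220:370],(400,320))])
cv2.imwrite('pics/f.png',im[...,::-1])
E
```

```text
(no output)
```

View pics/f.png

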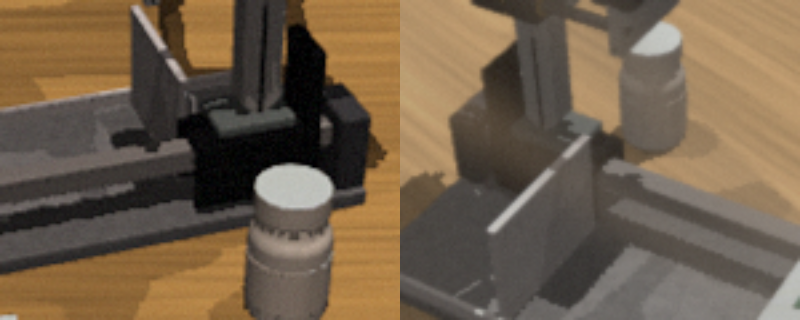

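The stop has come along with the fingertips and is about 12–15 mm short of the end block. The bottle is clear.

Call:
servo_tool --increments '[[[0,-0.004,0],0],[[0,-0.008,0],0],[[0,-0.012,0],0],[[0,-0.014,0],0],[[0,-0.014,0],0]]'

```text
clock: 11.12
position: [0.5367, 0.0955, 0.0477]
ee_rot: [0.002, 0.989, 0.146, 0.001]
wrist_force: [-3.4, -6.0, 15.0]
gripper_width: 0.006
finger_force: 7.7
```

Call:
servo_tool --increments '[[[0,-0.003,0],0],[[0,-0.006,0],0],[[0,-0.006,0],0]]'

```text
clock: 11.5
position: [0.5368, 0.1004, 0.0477]
ee_rot: [0.003, 0.989, 0.147, 0.002]
wrist_force: [-0.7, -8.4, 12.0]
gripper_width: 0.003
finger_force: 6.4
```

Call:
servo_tool --increments '[[[0,-0.003,0],0],[[0,-0.006,0],0],[[0,-0.009,0],0],[[0,-0.009,0],0]]'

```text
clock: 12.0
position: [0.5352, 0.1095, 0.0477]
ee_rot: [0.003, 0.989, 0.146, 0.003]
wrist_force: [1.0, -7.0, 10.3]
gripper_width: 0.008
finger_force: 6.6
```

```bash
python3 - <<'E'
from h import *
s=ctrl.snapshot('scene'); b=ctrl.snapshot('side')
im=np.hstack([cv2.resize(s['pixels'][190:310,280:430],(400,320)),cv2.resize(b['pixels'][190:310,220:370],(400,320))])
cv2.imwrite('pics/g.png',im[...,::-1])
E
```

```text
(no output)
```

View pics/g.png

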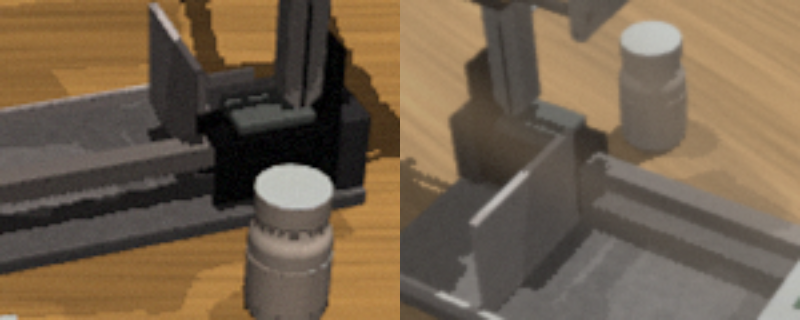

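The carriage is against the end block with no gap showing. The tip is sliding on the paddle towards the plate, so I'll push a little further to confirm against the plate.

Call:
servo_tool --increments '[[[0,-0.002,0.0005],0],[[0,-0.004,0.0005],0],[[0,-0.006,0.0005],0],[[0,-0.006,0.0005],0]]'

```text
clock: 12.6
position: [0.5354, 0.1091, 0.0478]
ee_rot: [0.008, 0.989, 0.148, 0.004]
wrist_force: [4.1, -22.4, 13.0]
gripper_width: 0.006
finger_force: 15.7
```

The plate is firm against the end with 22 N. I'll ease the side load without dragging the stop back, then lift straight up.

Call:
servo_tool --increments '[[[0,0.003,-0.001],0],[[0,0.004,-0.006],0],[[0,0.005,-0.014],0],[[0,0.006,-0.03],0],[[0,0.006,-0.06],0],[[0,0.006,-0.1],0],[[0,0.006,-0.14],0],[[0,0.006,-0.14],0]]'

```text
clock: 13.6
position: [0.5341, 0.1125, 0.1878]
ee_rot: [0.0, 0.989, 0.146, 0.003]
wrist_force: [-0.5, 0.1, -1.3]
gripper_width: 0.005
finger_force: 0.0
```

```bash
python3 - <<'E'
from h import *
s=ctrl.snapshot('scene'); b=ctrl.snapshot('side'); 
im=np.hstack([cv2.resize(s['pixels'][190:370,170:430],(400,277)),cv2.resize(b['pixels'][190:370,200:460],(400,277))])
cv2.imwrite('pics/i.png',im[...,::-1]); print(ctrl.observe()['wrist_force'])
E
```

```text
[-0.21050824 -0.3329007   0.36478887]
```

View pics/i.png

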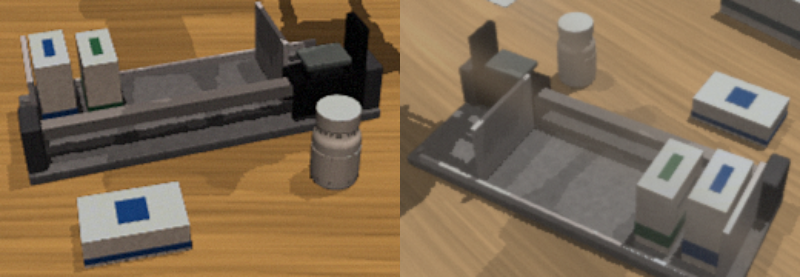

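The stop is against the end block, the paddle is up, the cartons and bottle haven't moved, and the hand is clear.

```bash
python3 -c "
from cell import ctrl
print(ctrl.sign_off())"
```

```text
the job is handed in; nothing more can be done
None
```

The job is handed in: in the last pictures the stop is against the far end block, the paddle is up, the cartons and pill bottle are where they were, and the hand is clear; sign-off gave no verdict.

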